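# Turn the fragrance row round for the guest

## Task

The guest across the table should see the fragrance bottles in the order we see them now: move all four bottles from the blending rack (the one with the little soaps along its ledge) into the empty rack in reverse order, one in each place, so that the bottle at the left end, as seen from the robot, ends at the right end, and so on along the row. Keep the bottles upright throughout and set each down on the floor of its place rather than dropping it; at the end all four stand there released and at rest.

Things in the scene. Friction and masses are not known exactly. Their poses are not given: they have to be found in the camera images.
- tall_bottle: Tall slim round amber bottle with a black cap, 98 high over all: glass body diameter 30 up to height 66, sloping shoulder to 74, cap diameter 21 from 74 to 98. Heights from its underside, mm; origin there, at the centre, z up. About 0.1 kg. Starts upright in any place of the blending rack.
- squat_bottle: Short wide round amber bottle with a broad black cap, 70 high over all: glass body diameter 38 up to height 46, shoulder to 52, cap diameter 32 from 52 to 70. Heights from its underside, mm; origin there, at the centre, z up. About 0.1 kg. Starts upright in any place of the blending rack.
- dropper_bottle: Round amber dropper bottle, 94 high over all: glass body diameter 32 up to height 52, shoulder to 60, black collar diameter 22 from 60 to 72, then a thin dark rubber teat of diameter 13 to the top. Heights from its underside, mm; origin there, at the centre, z up. About 0.1 kg. Starts upright in any place of the blending rack.
- square_bottle: Square-section amber bottle with a round black cap, 84 high over all: glass body 32 x 32 (sides along its x and y) up to height 58, cap diameter 24 from 62 to 84. Heights from its underside, mm; origin there, at the centre, z up. About 0.1 kg. Starts upright in any place of the blending rack.
- blending_rack: Holds the bottles at the start. +y end = left end seen from the robot (within 0.4 rad). Fixed wooden tray, mm: 66 (x) x 253 (y), origin centre of underside, which is 12 above the table on a white board. Four open places, each 56 x 57 inside, centred at x = 0, y = +93, +31, -31, -93; floor 6, walls and dividers (5 thick) 20 above the underside. Ledge with soaps on its -x side.
- guest_rack: Empty at the start. +y end = left end seen from the robot (within 0.4 rad). Fixed wooden tray, mm: 66 (x) x 253 (y), origin centre of underside, which is 12 above the table on a white board. Four open places, each 56 x 57 inside, centred at x = 0, y = +93, +31, -31, -93; floor 6, walls and dividers (5 thick) 20 above the underside. No ledge.
- disc_soap: Cream test soap, round disc, diameter 34, 12 high, mm. Lies fixed on the ledge of the blending rack, 55 mm from the row (in the rack's -x direction), in front of the place where the tall bottle starts, so it goes on showing where that bottle stood. Not to be moved. Origin: centre of its underside.
- flower_soap: Cream test soap, five-petalled flower, about 38 across, 12 high, mm. Lies fixed on the ledge of the blending rack, 55 mm from the row (in the rack's -x direction), in front of the place where the squat bottle starts, so it goes on showing where that bottle stood. Not to be moved. Origin: centre of its underside.
- bar_soap: Cream test soap, narrow bar 18 x 40, 12 high, mm. Lies fixed on the ledge of the blending rack, 55 mm from the row (in the rack's -x direction), in front of the place where the dropper bottle starts, so it goes on showing where that bottle stood. Not to be moved. Origin: centre of its underside.
- square_soap: Cream test soap, square 30 x 30, 12 high, mm. Lies fixed on the ledge of the blending rack, 55 mm from the row (in the rack's -x direction), in front of the place where the square bottle starts, so it goes on showing where that bottle stood. Not to be moved. Origin: centre of its underside.

How it is judged (in metres and radians):
At the end, for the whole second after the job is handed in: Each bottle stands in the guest rack place that mirrors its old one (1st from left to 4th, 2nd to 3rd, ...), within 15 mm of its centre along each rack axis, underside on the floor (3 to 10 mm above the rack's underside), within 0.1 rad of upright, at rest (0.02 m/s, 0.2 rad/s), released (x of tall_bottle in the frame of guest_rack between -0.015 and 0.015 m and z of tall_bottle in the frame of guest_rack between 0.003 and 0.01 m and angle between each of tall_bottle, squat_bottle, dropper_bottle, square_bottle's own z axis and vertical below 0.1 rad and linear speed of each of tall_bottle, squat_bottle, dropper_bottle, square_bottle below 0.02 m/s and angular speed of each of tall_bottle, squat_bottle, dropper_bottle, square_bottle below 0.2 rad/s and contact force between the fingers and tall_bottle below 0.05 N and ((y of disc_soap in the frame of blending_rack between 0.073 and 0.113 m and y of tall_bottle in the frame of guest_rack between -0.108 and -0.078 m) or (y of disc_soap in the frame of blending_rack between 0.011 and 0.051 m and y of tall_bottle in the frame of guest_rack between -0.046 and -0.016 m) or (y of disc_soap in the frame of blending_rack between -0.051 and -0.011 m and y of tall_bottle in the frame of guest_rack between 0.016 and 0.046 m) or (y of disc_soap in the frame of blending_rack between -0.113 and -0.073 m and y of tall_bottle in the frame of guest_rack between 0.078 and 0.108 m)) and x of squat_bottle in the frame of guest_rack between -0.015 and 0.015 m and z of squat_bottle in the frame of guest_rack between 0.003 and 0.01 m and contact force between the fingers and squat_bottle below 0.05 N and ((y of flower_soap in the frame of blending_rack between 0.073 and 0.113 m and y of squat_bottle in the frame of guest_rack between -0.108 and -0.078 m) or (y of flower_soap in the frame of blending_rack between 0.011 and 0.051 m and y of squat_bottle in the frame of guest_rack between -0.046 and -0.016 m) or (y of flower_soap in the frame of blending_rack between -0.051 and -0.011 m and y of squat_bottle in the frame of guest_rack between 0.016 and 0.046 m) or (y of flower_soap in the frame of blending_rack between -0.113 and -0.073 m and y of squat_bottle in the frame of guest_rack between 0.078 and 0.108 m)) and x of dropper_bottle in the frame of guest_rack between -0.015 and 0.015 m and z of dropper_bottle in the frame of guest_rack between 0.003 and 0.01 m and contact force between the fingers and dropper_bottle below 0.05 N and ((y of bar_soap in the frame of blending_rack between 0.073 and 0.113 m and y of dropper_bottle in the frame of guest_rack between -0.108 and -0.078 m) or (y of bar_soap in the frame of blending_rack between 0.011 and 0.051 m and y of dropper_bottle in the frame of guest_rack between -0.046 and -0.016 m) or (y of bar_soap in the frame of blending_rack between -0.051 and -0.011 m and y of dropper_bottle in the frame of guest_rack between 0.016 and 0.046 m) or (y of bar_soap in the frame of blending_rack between -0.113 and -0.073 m and y of dropper_bottle in the frame of guest_rack between 0.078 and 0.108 m)) and x of square_bottle in the frame of guest_rack between -0.015 and 0.015 m and z of square_bottle in the frame of guest_rack between 0.003 and 0.01 m and contact force between the fingers and square_bottle below 0.05 N and ((y of square_soap in the frame of blending_rack between 0.073 and 0.113 m and y of square_bottle in the frame of guest_rack between -0.108 and -0.078 m) or (y of square_soap in the frame of blending_rack between 0.011 and 0.051 m and y of square_bottle in the frame of guest_rack between -0.046 and -0.016 m) or (y of square_soap in the frame of blending_rack between -0.051 and -0.011 m and y of square_bottle in the frame of guest_rack between 0.016 and 0.046 m) or (y of square_soap in the frame of blending_rack between -0.113 and -0.073 m and y of square_bottle in the frame of guest_rack between 0.078 and 0.108 m))); the robot touches nothing.
It fails at once if a bottle is tipped by more than 0.6 rad (angle between any of tall_bottle, squat_bottle, dropper_bottle, square_bottle's own z axis and vertical above 0.6 rad).
It fails at once if a bottle is dropped: it falls free of the fingers faster than 0.7 m/s (a drop of about 25 mm) ((linear speed of tall_bottle above 0.7 m/s and contact force between the fingers and tall_bottle below 0.01 N) or (linear speed of squat_bottle above 0.7 m/s and contact force between the fingers and squat_bottle below 0.01 N) or (linear speed of dropper_bottle above 0.7 m/s and contact force between the fingers and dropper_bottle below 0.01 N) or (linear speed of square_bottle above 0.7 m/s and contact force between the fingers and square_bottle below 0.01 N)).
It also fails if it takes over 128 s, if anything falls off the work surface, if the arm or the gripper's body presses on something with over 40 N, if the wrist force passes 120 N, or if a joint passes its speed limit or range.

## Robot

A 6-joint arm with a two-finger parallel gripper is mounted at the origin on the work surface. World frame = base frame: x ahead of the robot, y to its left, z up, the work surface at z = 0. Lengths are in m, angles in degrees, forces in N, time in s.
With the tool pointing down it reaches from about 0.3 to 0.75 m from the base axis. Payload 8.5 kg.
Tool frame: the origin (TCP) lies at the very end of the fingers, on their centre line; the grasp point (between the pads) lies 19 mm behind it; z points along the fingers, y is the line along which they close (so a half turn about z gives the same grasp; the last joint's range is limited). The gripper opens to 85 mm and grips with 20 to 120 N. Pads are 22 mm wide; open, the fingers measure 114 mm over their backs; the gripper's body (76 mm by 85 mm) begins 54 mm behind the grasp point. The pads swing forward as they close: fully open they stand 13 mm farther back than shut.
Start: joints at [-82.981, 21.807, 74.336, -0, 83.858, -12.336], TCP at [0.182, -0.519, 0.231] pointing down, gripper open.
Joint ranges: [-178.18, 178.18], [-50.72, 133.34], [12.68, 142.11], [-81.47, 261.47], [9.98, 163.14], [-165.26, 165.26]. Speed limits (degrees/s): [136.94, 136.94, 180, 180, 180, 180].

## Interface

Orientations are given as a 3x3 rotation matrix whose columns are the frame's x, y, z axes.
In Python, from rig import env gives the robot as it stands.
- The arm moves only by the tool move_arm, never from a script. Its argument "plan" is a list of rows, each a list of 7 numbers: the turn, a rotation vector about the tool's x, y, z in degrees, then the shift along the tool's x, y, z in cm, then the gripper command: -1 is shut, 1 is fully open, values between are in proportion. In form: [[ax, ay, az, tx, ty, tz, jaw], ...]. A call has 1 to 5 rows; each row is the pose to reach, as a shift and turn from the pose commanded when the call began, along the tool's axes at that moment; what a row does not reach only later rows make up. A row lasts 1/10 s, in which the tool goes at most 50 mm and 8.59 degrees, less where a joint would pass 70% of its speed; a pose out of reach is approached as far as the arm can. A call with a gripper value outside its range is refused whole. The fingers move at their own pace and stop on an object; "squeeze" is the grip in N (left out, the last holds). Time passes only in rows, so rows that repeat a pose let the fingers close. It gives the time, the measured TCP pose, the force, the opening and the grip force at its end, in the units of the state.
- env.observe(): the state, without advancing time (a new reading comes with each control period).
- env.get_image(name): name is "scene" or "top" or "wrist"; returns a dict with "color" (384x512x3 uint8, red, green, blue), "fov_y" (degrees; the focal length in pixels is half the picture's height over the tangent of half this angle, whatever the lens; pixels are square), "cx", "cy" (the principal point, pixels), "R" (3x3) and "t" (3): a world point X has camera coordinates R X + t. Camera axes: x right, y down, z forward; pixel columns grow to the right and rows downward; lengths in m; the calibration is good to about 2 mm. A picture is of the moment at which its call begins. There is no depth.
- env.close_job(): hands the job in; it is judged then, once.
Trained networks look in a picture, given as the dict that the camera call returned (one of the last four; its "shot" number tells which), for a name from the list of things; names that differ only in an ending like _2 or _b are one class to them, and where a whole thing is asked for, a point or a joint stands for the part that bears it (a point fixed in the world has none). Each returns a list of dicts, best first, with "conf" (0 to 1); they miss things now and then, are a little off and sometimes report something else, mostly with a low value. They report only what shows in the picture. A call takes as long as a camera call.
- env.outline_of(target, picture): "mask" (384x512 bool, what is visible of it) and "bbox" ([centre column, centre row, width, height] in pixels, round what is visible of it).
- env.tip_of(target, picture): "pixel" ([column, row] in pixels: a listed point, or the origin of a listed thing).
The state is a dict: "time_s": time; "q": joint angles; "qvel": joint speeds; "joint_efforts": joint torques, N m; "position": TCP position; "tool_rot": TCP orientation; "ft_force": force on the tool from outside, world axes, zero at the start; "wrist_torque": the same for the moment, N m; "grip_width": finger opening in m; "gripper_force": force on a finger pad.
Only numpy, scipy, OpenCV 4.12 (cv2) and the standard library are available. Lean on these libraries where they do the work, as an engineer would, in place of code of your own. Each camera call takes 0.05 s, during which the arm holds its last target. There are 200 camera calls.

## Working session

There is one attempt and no reset: what is moved stays moved. The work goes in short steps, Python scripts to look and compute and a tool call to move; the robot and the scene stay as the last step left them, time stands still between calls to the robot, and variables do not carry over. Pictures are saved under pics/ and viewed, at most 14 in all, crops included, and the job is handed in when it is done.

Besides the shell and the picture viewer there is one more tool, called after "Request:" by a JSON object that holds its "fn" and its "kwargs", one argument or row to a line. move_arm: Moves the arm, as the interface text tells. Its arguments: {"type":"object","properties":{"plan":{"type":"array"},"squeeze":{"type":"number"}},"required":["plan"]}

```bash
mkdir -p pics
cat > h.py <<'E'
import numpy as np, cv2
from rig import env
def shot(n,f=None):
    p=env.get_image(n)
    if f: cv2.imwrite('pics/'+f,cv2.cvtColor(p['color'],cv2.COLOR_RGB2BGR))
    return p
def ray(p,px,z):
    f=p['color'].shape[0]/2/np.tan(np.radians(p['fov_y'])/2)
    R=np.array(p['R']);t=np.array(p['t']);C=-R.T@t
    d=R.T@np.array([(px[0]-p['cx'])/f,(px[1]-p['cy'])/f,1])
    return C+d*(z-C[2])/d[2]
E
cat > a.py <<'E'
from h import *
a=shot('top','top.png');b=shot('scene','scene.png')
Z=dict(tall_bottle=.018,squat_bottle=.018,dropper_bottle=.018,square_bottle=.018,blending_rack=.012,guest_rack=.012,disc_soap=.03,flower_soap=.03,bar_soap=.03,square_soap=.03)
for n,p in(('top',a),('scene',b)):
    print(n,'cam',np.round(-np.array(p['R']).T@np.array(p['t']),3))
    for k,z in Z.items():
        for r in env.tip_of(k,p)[:2]:
            print(k,round(r['conf'],2),np.round(r['pixel'],1),np.round(ray(p,r['pixel'],z),4))
print(env.observe())
E
python3 a.py
```

```text
top cam [ 0.385 -0.011  1.047]
tall_bottle 0.85 [120.7 186. ] [0.523  0.3034 0.018 ]
squat_bottle 0.62 [176.4 177.3] [0.543  0.1766 0.018 ]
squat_bottle 0.58 [120.5 185.5] [0.5242 0.3039 0.018 ]
dropper_bottle 0.71 [145.1 186.7] [0.5214 0.2476 0.018 ]
square_bottle 0.78 [ 96.  188.1] [0.5182 0.3596 0.018 ]
square_bottle 0.59 [146.8 185.7] [0.5237 0.2438 0.018 ]
blending_rack 0.95 [136.7 188.2] [0.5187 0.2683 0.012 ]
blending_rack 0.5 [361.3 188.7] [ 0.5173 -0.246   0.012 ]
guest_rack 0.83 [360.8 189.3] [ 0.5159 -0.2448  0.012 ]
guest_rack 0.63 [143.5 184.1] [0.5282 0.253  0.012 ]
disc_soap 0.6 [124.7 211.5] [0.4638 0.2888 0.03  ]
flower_soap 0.51 [179.4 208.2] [0.4712 0.1663 0.03  ]
bar_soap 0.44 [151.6 211. ] [0.4649 0.2285 0.03  ]
square_soap 0.64 [ 96.4 217.2] [0.451  0.3518 0.03  ]
scene cam [ 1.518 -0.249  0.8  ]
tall_bottle 0.66 [361.3 179.8] [0.5158 0.3074 0.018 ]
tall_bottle 0.29 [346.7 185.6] [0.5297 0.2581 0.018 ]
squat_bottle 0.61 [315.1 191.1] [0.5291 0.1676 0.018 ]
squat_bottle 0.47 [329.2 176.5] [0.4758 0.2293 0.018 ]
dropper_bottle 0.51 [339.7 185.1] [0.5222 0.241  0.0
[... 545 characters left out ...]
4894e+01, -1.23375725e+01]), 'qvel': array([ 0.05044967,  0.01523999, -0.06410867,  0.01571083, -0.03023448,
        0.03328722]), 'joint_efforts': array([-4.16258539e-03, -4.48343647e+01, -2.31465214e+01, -3.97314188e-04,
        5.63745634e-04,  1.02724169e-05]), 'position': array([ 0.18227456, -0.51890831,  0.23134984]), 'tool_rot': array([[ 9.43481297e-01,  3.31425768e-01,  4.00577651e-05],
       [ 3.31425770e-01, -9.43481296e-01, -5.75375731e-05],
       [ 1.87243178e-05,  6.75617998e-05, -9.99999998e-01]]), 'ft_force': array([-0.34003415,  0.74501777, -0.42098158]), 'wrist_torque': array([-0.02400246,  0.02711273, -0.01689406]), 'gripper_force': 0.0, 'grip_width': 0.08565528742078093}
```

View pics/top.png

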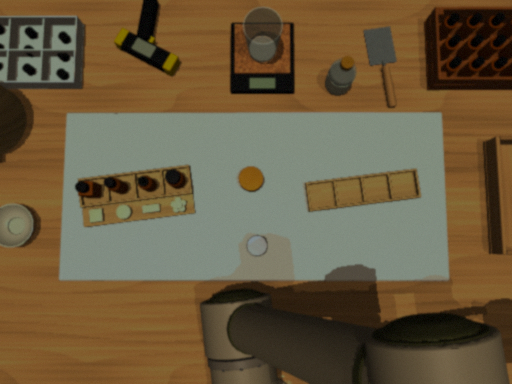

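View pics/scene.png

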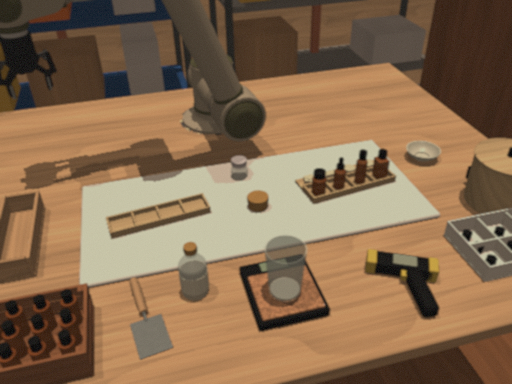

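Top view: blending rack is at the left (137,190). Its bottles run square (90,188), tall (118,185), dropper (148,184), squat (177,178), and the soaps square, disc, bar, flower match. The guest rack is at (361,189). The scene view agrees. Next I fit the outlines in both views.

```bash
cat > fit.py <<'E'
from h import *
from scipy.optimize import minimize
PROF=dict(tall_bottle=[(14,15),(66,15),(74,10.5),(98,10.5)],squat_bottle=[(14,19),(46,19),(52,16),(70,16)],
 dropper_bottle=[(14,16),(52,16),(60,11),(72,11),(72,6.5),(94,6.5)],square_bottle=[(14,16),(58,16),(62,12),(84,12)])
def proj(p,X):
    f=p['color'].shape[0]/2/np.tan(np.radians(p['fov_y'])/2)
    c=X@np.array(p['R']).T+np.array(p['t']); return c[:,:2]/c[:,2:]*f+[p['cx'],p['cy']]
A=np.linspace(0,2*np.pi,24,endpoint=False)
def bottle_hulls(k,v,z0=.018,yaw=0):
    x,y=v[:2];rings=[]
    for h,r in PROF[k]:
        a=A if not(k=='square_bottle' and h<60) else yaw+np.pi/4+np.arange(4)*np.pi/2
        rr=r if len(a)>4 else r*2**.5
        rings.append(np.c_[x+rr*np.cos(a)/1e3,y+rr*np.sin(a)/1e3,np.full(len(a),z0+h/1e3)])
    return [np.vstack(q) for q in zip(rings,rings[1:])]
def rack_hulls(k,v):
    x,y,w=v
    return [np.array([[x+a*np.cos(w)-b*np.sin(w),y+a*np.sin(w)+b*np.cos(w),z] for a in(-.033,.033) for b in(-.1265,.1265) for z in(.012,.032)])]
S=8
def render(p,hulls):
    m=np.zeros(p['color'].shape[:2],np.uint8);
    for h in hulls:
        m2=cv2.convexHull(proj(p,h).astype(np.float32))
        big=cv2.fillConvexPoly(np.zeros_like(m),np.round(m2*256).astype(np.int32),255,cv2.LINE_AA,8); m=np.maximum(m,big)
    return m/255.
def fit(k,views,v0,hf):
    ms=[(p,env.outline_of(k,p)) for p in views]; ms=[(p,o[0]['mask'].astype(float)) for p,o in ms if o]
    def c(v): return sum(1-np.minimum(a,m).sum()/np.maximum(a,m).sum() for a,m in((render(p,hf(k,v)),m) for p,m in ms))/len(ms)
    v0=np.array(v0,float); s=np.vstack([v0]+[v0+d for d in np.diag([.01,.01,.1][:len(v0)])])
    r=minimize(c,v0,method='Nelder-Mead',options=dict(initial_simplex=s,xatol=1e-4,fatol=1e-4)); return r.x,r.fun,len(ms)
E
cat > b.py <<'E'
from fit import *
a=shot('top');b=shot('scene')
for vs in ([a],[b],[a,b]):
    r=fit('guest_rack',vs,[.515,-.247,.1],rack_hulls);print('guest',np.round(r[0],4),round(r[1],2))
g=r[0]
for k,v in dict(square_bottle=(.52,.357),tall_bottle=(.52,.303),dropper_bottle=(.52,.244),squat_bottle=(.535,.172)).items():
    for vs in([a],[b],[a,b]):
        r=fit(k,vs,v,bottle_hulls);print(k,np.round(r[0],4),round(r[1],2),r[2])
f=np.array
for i in(1,-1):
  for s in range(4):
    pass
c,s=np.cos(g[2]),np.sin(g[2])
for y in(.093,.031,-.031,-.093): print('place',np.round(g[:2]+[-s*y,c*y],4))
E
python3 b.py
```

```text
guest [ 0.5143 -0.2461  0.1221] 0.04
guest [ 0.5144 -0.2455  0.1298] 0.09
guest [ 0.5144 -0.2463  0.1217] 0.07
square_bottle [0.5111 0.3601] 0.12 1
square_bottle [0.5231 0.3563] 0.14 1
square_bottle [0.5128 0.3601] 0.18 2
tall_bottle [0.5191 0.2974] 0.19 1
tall_bottle [0.5302 0.295 ] 0.14 1
tall_bottle [0.5206 0.2983] 0.21 2
dropper_bottle [0.5246 0.2343] 0.09 1
dropper_bottle [0.5385 0.2295] 0.14 1
dropper_bottle [0.5252 0.2346] 0.18 2
squat_bottle [0.5348 0.172 ] 0.15 1
squat_bottle [0.544  0.1703] 0.15 1
squat_bottle [0.5366 0.1723] 0.19 2
place [ 0.5031 -0.154 ]
place [ 0.5106 -0.2155]
place [ 0.5182 -0.2771]
place [ 0.5257 -0.3386]
```

Request:
{"fn": "move_arm", "kwargs": {
  "plan": [
    [0,0,-77.6,58.3,-62.6,-7,1],
    [0,0,-77.6,58.3,-62.6,-7,1],
    [0,0,-77.6,58.3,-62.6,-7,1],
    [0,0,-77.6,58.3,-62.6,-7,1],
    [0,0,-77.6,58.3,-62.6,-7,1]
  ]
}}

```text
time_s: 2.7
position: [0.2824, -0.2887, 0.252]
tool_rot: [[0.46, 0.888, 0.0], [0.888, -0.46, -0.0], [-0.0, 0.0, -1.0]]
ft_force: [0.8, -0.2, 0.6]
grip_width: 0.0854
gripper_force: 0.0
```

```bash
cat > rel.py <<'E'
import sys
from h import *
# usage: rel.py x y z  -> relative plan values for tool-down, tool y axis at azimuth 7 deg
def rel(x,y,z,az=7.0):
    s=env.observe();R=np.array(s['tool_rot']);P=np.array(s['position'])
    a=np.radians(az);yy=np.array([np.cos(a),np.sin(a),0]);zz=np.array([0,0,-1.]);T=np.c_[np.cross(yy,zz),yy,zz]
    rv=np.degrees(cv2.Rodrigues(R.T@T)[0].ravel()); t=R.T@(np.array([x,y,z])-P)*100
    print('turn',np.round(rv,1),'shift',np.round(t,2),'pos',np.round(P,4),'w',round(s['grip_width'],4),'t',round(s['time_s'],2))
if __name__=='__main__': rel(*map(float,sys.argv[1:]))
E
python3 rel.py .525 .265 .30
```

```text
turn [  0.    0.  -34.4] shift [60.33 -3.89 -4.81] pos [ 0.2824 -0.2887  0.252 ] w 0.0854 t 2.7
```

Request:
{"fn": "move_arm", "kwargs": {
  "plan": [
    [0,0,-34.4,60.3,-3.9,-4.8,1],
    [0,0,-34.4,60.3,-3.9,-4.8,1],
    [0,0,-34.4,60.3,-3.9,-4.8,1],
    [0,0,-34.4,60.3,-3.9,-4.8,1],
    [0,0,-34.4,60.3,-3.9,-4.8,1]
  ]
}}

```text
time_s: 3.2
position: [0.3837, -0.0609, 0.272]
tool_rot: [[-0.121, 0.993, 0.001], [0.993, 0.121, -0.0], [-0.001, 0.001, -1.0]]
ft_force: [1.3, -1.1, -0.4]
grip_width: 0.0857
gripper_force: 0.0
```

```bash
python3 rel.py .525 .265 .30
```

```text
turn [ 0.  0. -0.] shift [30.63 17.98 -2.8 ] pos [ 0.3837 -0.0609  0.272 ] w 0.0857 t 3.2
```

Request:
{"fn": "move_arm", "kwargs": {
  "plan": [
    [0,0,0,16,9,-2.8,1],
    [0,0,0,16,9,-2.8,1],
    [0,0,0,16,9,-2.8,1],
    [0,0,0,16,9,-2.8,1],
    [0,0,0,16,9,-2.8,1]
  ]
}}

```text
time_s: 3.7
position: [0.4549, 0.1098, 0.2999]
tool_rot: [[-0.122, 0.993, 0.001], [0.993, 0.122, 0.001], [0.001, 0.001, -1.0]]
ft_force: [0.2, -0.5, 0.4]
grip_width: 0.0853
gripper_force: 0.0
```

Request:
{"fn": "move_arm", "kwargs": {
  "plan": [
    [0,0,0,14.6,9,0,1],
    [0,0,0,14.6,9,0,1],
    [0,0,0,14.6,9,0,1],
    [0,0,0,14.6,9,0,1],
    [0,0,0,14.6,9,0,1]
  ]
}}

```text
time_s: 4.2
position: [0.5268, 0.2637, 0.2983]
tool_rot: [[-0.119, 0.993, -0.001], [0.993, 0.119, -0.0], [-0.0, -0.001, -1.0]]
ft_force: [-0.5, -0.9, -0.1]
grip_width: 0.0852
gripper_force: 0.0
```

```bash
cat > c.py <<'E'
from fit import *
from rel import rel
rel(.525,.265,.3)
w=shot('wrist','w1.png')
print('cam',np.round(-np.array(w['R']).T@np.array(w['t']),3), np.round(np.array(w['R'])[2],2))
for k,v in dict(square_bottle=(.52,.357),tall_bottle=(.52,.296),dropper_bottle=(.53,.233),squat_bottle=(.535,.172)).items():
    r=fit(k,[w],v,lambda k,v:bottle_hulls(k,v,yaw=.122));print(k,np.round(r[0],4),round(r[1],2),r[2])
for k,z in dict(blending_rack=.012,disc_soap=.016,flower_soap=.016,bar_soap=.016,square_soap=.016).items():
    for r in env.tip_of(k,w)[:1]: print(k,r['conf'],r['pixel'],np.round(ray(w,r['pixel'],z),4))
E
python3 c.py
```

```text
turn [-0.1  0.  -0.1] shift [ 0.15 -0.16 -0.17] pos [0.5268 0.2637 0.2983] w 0.0852 t 4.2
cam [0.519 0.335 0.44 ] [ 0.03 -0.28 -0.96]
square_bottle [0.52  0.357] 1.0 1
tall_bottle [0.521  0.3004] 0.08 1Traceback (most recent call last):
  File "c.py", line 7, in <module>
    r=fit(k,[w],v,lambda k,v:bottle_hulls(k,v,yaw=.122));print(k,np.round(r[0],4),round(r[1],2),r[2])
  File "fit.py", line 30, in fit
    r=minimize(c,v0,method='Nelder-Mead',options=dict(initial_simplex=s,xatol=1e-4,fatol=1e-4)); return r.x,r.fun,len(ms)
    res = _minimize_neldermead(fun, x0, args, callback, bounds=bounds,
                               **options)
    fsim[k] = func(sim[k])
              ~~~~^^^^^^^^
    fx = function(np.copy(x), *(wrapper_args + args))
  File "fit.py", line 28, in c
    def c(v): return sum(1-np.minimum(a,m).sum()/np.maximum(a,m).sum() for a,m in((render(p,hf(k,v)),m) for p,m in ms))/len(ms)
                     ~~~~~~~~~~~~~~~~~~~~~~~~~~~~~~~~~~~~~~~~~~~~~~~~~~~~~~~~~~~~~~~~~~~~~~~~~~~~~~~~~~~~~~~~~~~~~~~~~~^~~~~~~~
ZeroDivisionError: division by zero
```

View pics/w1.png

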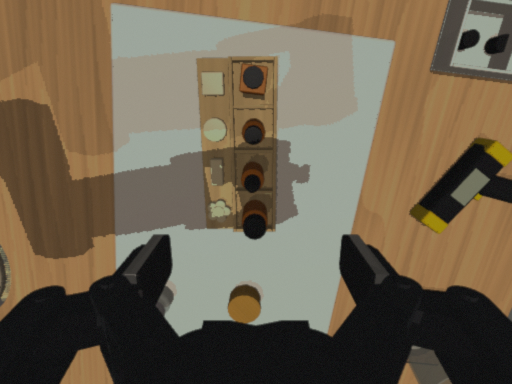

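Wrist view: square (254,78), tall (254,131), dropper (253,178) and squat (255,222) stand near the centres of their places. The gap to neighbours is clear and the ledge is low.

```bash
cat > d.py <<'E'
from fit import *
w=shot('wrist')
for k,v in dict(square_bottle=(.514,.360),tall_bottle=(.52,.298),dropper_bottle=(.528,.234),squat_bottle=(.537,.172)).items():
    print(k,'pred',np.round(proj(w,np.array([[v[0],v[1],.06]])),0),[(round(o['conf'],2),np.round(o['bbox'],0).tolist(),int(o['mask'].sum())) for o in env.outline_of(k,w)[:3]],[np.round(t['pixel'],0).tolist() for t in env.tip_of(k,w)[:1]])
    try: r=fit(k,[w],v,lambda k,v:bottle_hulls(k,v,yaw=.122));print(np.round(r[0],4),round(r[1],2),r[2])
    except ZeroDivisionError: pass
# hand-read rack tray corners (rim z=.032) and cap tops
for n,px,z in [('tl',(231,57),.032),('tr',(277,57),.032),('br',(275,232),.032),('sq cap',(254,77),.102),('tall cap',(254,130),.116),('squat cap',(255,226),.088),('drop teat',(252,184),.112)]: print(n,np.round(ray(w,px,z),4))
E
python3 d.py
```

```text
square_bottle pred [[254.  80.]] [(0.57, [252.0, 77.0, 28.0, 31.0], 776)] [[254.0, 78.0]]
[0.5134 0.3623] 0.13 1
tall_bottle pred [[253. 130.]] [(0.92, [254.0, 129.0, 22.0, 28.0], 457)] [[254.0, 122.0]]
[0.5216 0.3007] 0.17 1
dropper_bottle pred [[254. 178.]] [(0.85, [255.0, 175.0, 23.0, 36.0], 563)] [[254.0, 170.0]]
[0.5266 0.2378] 0.09 1
squat_bottle pred [[255. 220.]] [(0.76, [257.0, 217.0, 30.0, 38.0], 851)] [[254.0, 209.0]]
[0.5366 0.1763] 0.06 1
tl [0.4805 0.3863 0.032 ]
tr [0.5407 0.3933 0.032 ]
br [0.572  0.1431 0.032 ]
sq cap [0.5143 0.3596 0.102 ]
tall cap [0.5208 0.3031 0.116 ]
squat cap [0.5368 0.1746 0.088 ]
drop teat [0.5257 0.2392 0.112 ]
```

Request:
{"fn": "move_arm", "kwargs": {
  "plan": [
    [0,0,0,-8.9,-0.1,13,1],
    [0,0,0,-8.9,-0.1,17,1],
    [0,0,0,-8.9,-0.1,17,1],
    [0,0,0,-8.9,-0.1,17,1],
    [0,0,0,-8.9,-0.1,17,1]
  ],
  "squeeze": 40
}}

```text
time_s: 5.55
position: [0.5336, 0.1717, 0.1251]
tool_rot: [[-0.115, 0.993, -0.009], [0.993, 0.115, -0.001], [-0.0, -0.01, -1.0]]
ft_force: [-0.6, -0.0, 0.5]
grip_width: 0.0857
gripper_force: 0.0
```

```bash
python3 rel.py .5365 .175 .035
```

```text
turn [-0.5  0.  -0.4] shift [0.3  0.41 9.  ] pos [0.5336 0.1717 0.1251] w 0.0857 t 5.55
```

Request:
{"fn": "move_arm", "kwargs": {
  "plan": [
    [0,0,0,0.3,0.4,3,1],
    [0,0,0,0.3,0.4,6,1],
    [0,0,0,0.3,0.4,9,1],
    [0,0,0,0.3,0.4,9,1],
    [0,0,0,0.3,0.4,9,1]
  ]
}}

```text
time_s: 6.05
position: [0.5403, 0.1777, 0.0412]
tool_rot: [[-0.118, 0.993, 0.002], [0.993, 0.118, 0.0], [0.0, 0.002, -1.0]]
ft_force: [-0.9, -0.0, 1.0]
grip_width: 0.0855
gripper_force: 0.0
```

```bash
python3 rel.py .5365 .175 .035; python3 -c "
from h import *;shot('wrist','w2.png')"
```

```text
turn [ 0.1 -0.  -0.2] shift [-0.22 -0.41  0.62] pos [0.5403 0.1777 0.0412] w 0.0855 t 6.05
```

View pics/w2.png

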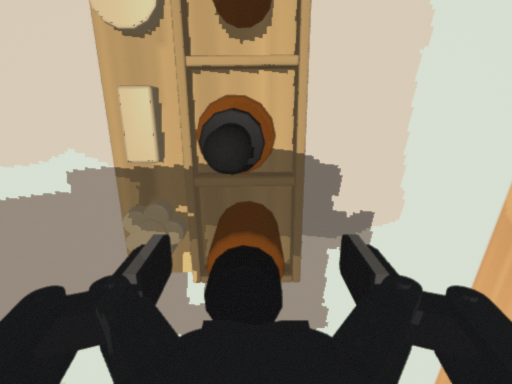

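Squat (245,280) is between the open fingers (centre column 256), with the tool about 4 mm too far +x.

Request:
{"fn": "move_arm", "kwargs": {
  "plan": [
    [0,0,0,-0.1,-0.2,0,1],
    [0,0,0,-0.1,-0.2,0,1],
    [0,0,0,-0.1,-0.2,0,1],
    [0,0,0,-0.1,-0.2,0,1]
  ]
}}

```text
time_s: 6.5
position: [0.5376, 0.1758, 0.04]
tool_rot: [[-0.117, 0.993, 0.001], [0.993, 0.117, 0.0], [0.0, 0.001, -1.0]]
ft_force: [-0.8, -0.9, 0.4]
grip_width: 0.0855
gripper_force: 0.0
```

```bash
python3 rel.py .5365 .175 .035
```

```text
turn [ 0.  -0.  -0.3] shift [-0.07 -0.12  0.5 ] pos [0.5376 0.1758 0.04  ] w 0.0855 t 6.5
```

Request:
{"fn": "move_arm", "kwargs": {
  "plan": [
    [0,0,0,-0.1,-0.1,0.4,1],
    [0,0,0,-0.1,-0.1,0.4,1],
    [0,0,0,-0.1,-0.1,0.4,-1],
    [0,0,0,-0.1,-0.1,0.4,-1],
    [0,0,0,-0.1,-0.1,0.4,-1]
  ],
  "squeeze": 40
}}

```text
time_s: 7.0
position: [0.5366, 0.1747, 0.0355]
tool_rot: [[-0.117, 0.993, 0.0], [0.993, 0.117, 0.0], [0.0, 0.0, -1.0]]
ft_force: [-0.2, -0.5, -0.9]
grip_width: 0.0439
gripper_force: 0.0
```

Request:
{"fn": "move_arm", "kwargs": {
  "plan": [
    [0,0,0,0,0,0,-1],
    [0,0,0,0,0,0,-1],
    [0,0,0,0,0,0,-1],
    [0,0,0,0,0,0,-1],
    [0,0,0,0,0,0,-1]
  ]
}}

```text
time_s: 7.5
position: [0.5366, 0.1747, 0.0357]
tool_rot: [[-0.117, 0.993, 0.0], [0.993, 0.117, 0.0], [0.0, 0.0, -1.0]]
ft_force: [-0.8, -0.1, 4.4]
grip_width: 0.0366
gripper_force: 40.5
```

Request:
{"fn": "move_arm", "kwargs": {
  "plan": [
    [0,0,0,0,0,-1,-1],
    [0,0,0,0,0,-3,-1],
    [0,0,0,0,0,-6,-1],
    [0,0,0,0,0,-9,-1],
    [0,0,0,0,0,-10,-1]
  ]
}}

```text
time_s: 8.0
position: [0.5375, 0.1749, 0.1385]
tool_rot: [[-0.117, 0.993, 0.005], [0.993, 0.117, 0.0], [-0.0, 0.005, -1.0]]
ft_force: [-0.2, 0.0, -1.9]
grip_width: 0.0369
gripper_force: 40.3
```

Request:
{"fn": "move_arm", "kwargs": {
  "plan": [
    [0,0,0,-2,-0.4,0,-1],
    [0,0,0,-5,-1,0,-1],
    [0,0,0,-9,-2,0,-1],
    [0,0,0,-13,-2.8,0,-1],
    [0,0,0,-17,-3.7,0,-1]
  ]
}}

```text
time_s: 8.5
position: [0.519, 0.0002, 0.1348]
tool_rot: [[-0.118, 0.993, -0.001], [0.993, 0.118, 0.0], [0.0, -0.001, -1.0]]
ft_force: [0.0, -0.0, -0.9]
grip_width: 0.0365
gripper_force: 40.3
```

Request:
{"fn": "move_arm", "kwargs": {
  "plan": [
    [0,0,0,-4,-0.9,0,-1],
    [0,0,0,-8,-1.8,0,-1],
    [0,0,0,-12,-2.7,0,-1],
    [0,0,0,-14.5,-3.3,0,-1],
    [0,0,0,-15.2,-3.5,0,-1]
  ]
}}

```text
time_s: 9.0
position: [0.5021, -0.1558, 0.1347]
tool_rot: [[-0.114, 0.993, -0.001], [0.993, 0.114, 0.0], [0.0, -0.001, -1.0]]
ft_force: [-0.3, -0.3, -1.5]
grip_width: 0.0364
gripper_force: 40.3
```

Request:
{"fn": "move_arm", "kwargs": {
  "plan": [
    [0,0,0,0,0,0,-1],
    [0,0,0,0,0,0,-1],
    [0,0,0,0,0,0,-1]
  ]
}}

```text
time_s: 9.3
position: [0.5028, -0.1522, 0.1354]
tool_rot: [[-0.119, 0.993, -0.0], [0.993, 0.119, 0.0], [0.0, -0.0, -1.0]]
ft_force: [-0.3, 0.3, -0.9]
grip_width: 0.0368
gripper_force: 40.3
```

```bash
cat > e.py <<'E'
import sys
from fit import *
from rel import rel
w=shot('wrist',sys.argv[1]);a=shot('top');b=shot('scene')
x,y,z=map(float,sys.argv[2:5]);rel(x,y,z)
for n,p in(('w',w),('t',a),('s',b)):
    r=fit('guest_rack',[p],[.5144,-.246,.122],rack_hulls);print(n,np.round(r[0],4),round(r[1],2))
E
python3 e.py w3.png .5031 -.154 .0357
```

```text
turn [ 0.  -0.  -0.2] shift [-0.14  0.01  9.99] pos [ 0.5029 -0.1526  0.1356] w 0.0367 t 9.45
w [ 0.5153 -0.2455  0.126 ] 0.72
t [ 0.5135 -0.2502  0.1235] 0.82
s [ 0.5149 -0.2447  0.1086] 0.08
```

View pics/w3.png

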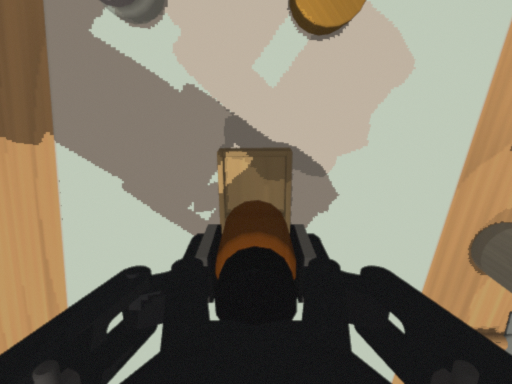

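Squat is held upright at (256,250), and the guest rack's +y end has rim corners at (219,150) and (291,150). I check these against the rack fit.

```bash
python3 -c "
from h import *
w=shot('wrist')
for px in((219,150),(291,150)): print(np.round(ray(w,px,.032),4))
c,s=np.cos(.122),np.sin(.122)
for a in(-.033,.033): print(np.round([.5144+a*c-s*.1265,-.2462+a*s+c*.1265],4))
"
```

```text
[ 0.469  -0.1241  0.032 ]
[ 0.5306 -0.1169  0.032 ]
[ 0.4663 -0.1247]
[ 0.5318 -0.1166]
```

Request:
{"fn": "move_arm", "kwargs": {
  "plan": [
    [0,0,0,-0.1,0,2,-1],
    [0,0,0,-0.1,0,4.5,-1],
    [0,0,0,-0.1,0,7,-1],
    [0,0,0,-0.1,0,8.5,-1],
    [0,0,0,-0.1,0,8.8,-1]
  ]
}}

```text
time_s: 10.15
position: [0.5022, -0.1541, 0.046]
tool_rot: [[-0.117, 0.993, -0.003], [0.993, 0.117, 0.002], [0.002, -0.003, -1.0]]
ft_force: [0.1, -0.0, -1.6]
grip_width: 0.037
gripper_force: 40.2
```

Request:
{"fn": "move_arm", "kwargs": {
  "plan": [
    [0,0,0,0,0,0.2,-1],
    [0,0,0,0,0,0.4,-1],
    [0,0,0,0,0,0.6,-1],
    [0,0,0,0,0,0.8,-1],
    [0,0,0,0,0,0.9,-1]
  ]
}}

```text
time_s: 10.65
position: [0.5029, -0.1545, 0.0386]
tool_rot: [[-0.117, 0.993, 0.0], [0.993, 0.117, -0.0], [-0.0, 0.0, -1.0]]
ft_force: [0.4, -0.2, -1.6]
grip_width: 0.0366
gripper_force: 40.2
```

Request:
{"fn": "move_arm", "kwargs": {
  "plan": [
    [0,0,0,0,0,0.1,-1],
    [0,0,0,0,0,0.1,-1],
    [0,0,0,0,0,0.1,-1]
  ]
}}

```text
time_s: 10.95
position: [0.5029, -0.1545, 0.0376]
tool_rot: [[-0.117, 0.993, 0.0], [0.993, 0.117, -0.0], [-0.0, 0.0, -1.0]]
ft_force: [0.4, -1.1, -1.8]
grip_width: 0.0366
gripper_force: 40.2
```

Request:
{"fn": "move_arm", "kwargs": {
  "plan": [
    [0,0,0,0,0,0.1,-1],
    [0,0,0,0,0,0.2,-1],
    [0,0,0,0,0,0.2,-1],
    [0,0,0,0,0,0.2,-1]
  ]
}}

```text
time_s: 11.35
position: [0.5029, -0.1545, 0.0357]
tool_rot: [[-0.117, 0.993, 0.0], [0.993, 0.117, -0.0], [-0.0, 0.0, -1.0]]
ft_force: [-1.8, -0.6, 2.8]
grip_width: 0.0367
gripper_force: 40.6
```

Request:
{"fn": "move_arm", "kwargs": {
  "plan": [
    [0,0,0,0,0,0,0],
    [0,0,0,0,0,0,1],
    [0,0,0,0,0,0,1],
    [0,0,0,0,0,0,1],
    [0,0,0,0,0,0,1]
  ]
}}

```text
time_s: 11.85
position: [0.5029, -0.1545, 0.0355]
tool_rot: [[-0.117, 0.993, 0.0], [0.993, 0.117, 0.0], [0.0, 0.0, -1.0]]
ft_force: [0.3, 0.3, 0.4]
grip_width: 0.0853
gripper_force: 0.0
```

Request:
{"fn": "move_arm", "kwargs": {
  "plan": [
    [0,0,0,0,0,0,1],
    [0,0,0,0,0,-1,1],
    [0,0,0,0,0,-4,1],
    [0,0,0,0,0,-8,1],
    [0,0,0,0,0,-12.4,1]
  ]
}}

```text
time_s: 12.35
position: [0.5024, -0.1542, 0.1612]
tool_rot: [[-0.117, 0.993, -0.001], [0.993, 0.117, 0.001], [0.001, -0.001, -1.0]]
ft_force: [0.8, 0.0, 0.2]
grip_width: 0.0853
gripper_force: 0.0
```

Request:
{"fn": "move_arm", "kwargs": {
  "plan": [
    [0,0,0,3,0.6,0,1],
    [0,0,0,7.5,1.4,0,1],
    [0,0,0,12,2.2,0,1],
    [0,0,0,16.5,3,0,1],
    [0,0,0,21,3.8,0,1]
  ]
}}

```text
time_s: 12.85
position: [0.5158, 0.0603, 0.1604]
tool_rot: [[-0.117, 0.993, 0.001], [0.993, 0.117, -0.0], [-0.0, 0.001, -1.0]]
ft_force: [0.9, -0.6, -0.1]
grip_width: 0.0856
gripper_force: 0.0
```

Request:
{"fn": "move_arm", "kwargs": {
  "plan": [
    [0,0,0,4.5,0.8,0,1],
    [0,0,0,9,1.6,0,1],
    [0,0,0,13,2.4,0,1],
    [0,0,0,16,3,0,1],
    [0,0,0,17.6,3.1,0,1]
  ]
}}

```text
time_s: 13.35
position: [0.526, 0.2392, 0.1601]
tool_rot: [[-0.119, 0.993, 0.001], [0.993, 0.119, 0.0], [0.0, 0.001, -1.0]]
ft_force: [0.2, -0.5, 0.3]
grip_width: 0.0856
gripper_force: 0.0
```

Request:
{"fn": "move_arm", "kwargs": {
  "plan": [
    [0,0,0,0,0,0,1],
    [0,0,0,0,0,0,1],
    [0,0,0,0,0,0,1]
  ]
}}

```text
time_s: 13.65
position: [0.5263, 0.2357, 0.1597]
tool_rot: [[-0.116, 0.993, -0.0], [0.993, 0.116, -0.0], [-0.0, -0.0, -1.0]]
ft_force: [0.1, -0.1, -0.0]
grip_width: 0.0852
gripper_force: 0.0
```

```bash
python3 rel.py .5265 .2375 .044; python3 -c "
from fit import *
a=shot('scene','s2.png');w=shot('wrist')
print(fit('squat_bottle',[a],(.503,-.154),bottle_hulls))
for k,v in dict(square_bottle=(.514,.360),tall_bottle=(.52,.298),dropper_bottle=(.528,.234)).items():
    try: print(k,fit(k,[w],v,lambda k,v:bottle_hulls(k,v,yaw=.122)))
    except ZeroDivisionError: pass
"
```

```text
turn [-0.   0.  -0.4] shift [ 0.18  0.04 11.57] pos [0.5263 0.2357 0.1597] w 0.0852 t 13.65
(array([ 0.51040642, -0.15627763]), np.float64(0.10884119185127705), 1)
square_bottle (array([0.51277417, 0.36190867]), np.float64(0.07000416612878602), 1)
tall_bottle (array([0.52019058, 0.29993576]), np.float64(0.09506908599245822), 1)
dropper_bottle (array([0.52651098, 0.23807853]), np.float64(0.10129357104914671), 1)
```

View pics/s2.png

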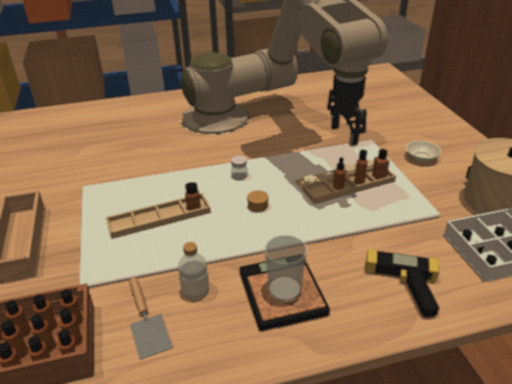

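Squat stands in the guest rack's left-end place (193,195). Next is the dropper.

Request:
{"fn": "move_arm", "kwargs": {
  "plan": [
    [0,0,0,0.2,0,3,1],
    [0,0,0,0.2,0,7,1],
    [0,0,0,0.2,0,10,1],
    [0,0,0,0.2,0,11.3,1],
    [0,0,0,0.2,0,11.6,1]
  ]
}}

```text
time_s: 14.45
position: [0.5257, 0.2387, 0.0426]
tool_rot: [[-0.117, 0.993, -0.002], [0.993, 0.117, -0.0], [-0.0, -0.002, -1.0]]
ft_force: [0.7, -0.2, 0.4]
grip_width: 0.0855
gripper_force: 0.0
```

Request:
{"fn": "move_arm", "kwargs": {
  "plan": [
    [0,0,0,0,0,0,1],
    [0,0,0,0,0,0,1],
    [0,0,0,0,0,0,1]
  ]
}}

```text
time_s: 14.75
position: [0.5266, 0.2391, 0.0448]
tool_rot: [[-0.117, 0.993, 0.002], [0.993, 0.117, 0.001], [0.0, 0.002, -1.0]]
ft_force: [0.7, -0.7, -0.3]
grip_width: 0.0854
gripper_force: 0.0
```

Request:
{"fn": "move_arm", "kwargs": {
  "plan": [
    [0,0,0,0,0,0,-1],
    [0,0,0,0,0,0,-1],
    [0,0,0,0,0,0,-1],
    [0,0,0,0,0,0,-1],
    [0,0,0,0,0,0,-1]
  ]
}}

```text
time_s: 15.25
position: [0.526, 0.2389, 0.0438]
tool_rot: [[-0.117, 0.993, 0.0], [0.993, 0.117, 0.0], [0.0, 0.0, -1.0]]
ft_force: [-1.6, -0.7, 3.9]
grip_width: 0.0305
gripper_force: 39.6
```

Request:
{"fn": "move_arm", "kwargs": {
  "plan": [
    [0,0,0,0,0,0,-1],
    [0,0,0,0,0,0,-1],
    [0,0,0,0,0,0,-1],
    [0,0,0,0,0,0,-1]
  ]
}}

```text
time_s: 15.65
position: [0.526, 0.239, 0.0438]
tool_rot: [[-0.117, 0.993, 0.0], [0.993, 0.117, 0.0], [0.0, 0.0, -1.0]]
ft_force: [-1.6, 0.1, 5.5]
grip_width: 0.0308
gripper_force: 39.7
```

Request:
{"fn": "move_arm", "kwargs": {
  "plan": [
    [0,0,0,0,0,-1,-1],
    [0,0,0,0,0,-3,-1],
    [0,0,0,0,0,-6,-1],
    [0,0,0,0,0,-9,-1],
    [0,0,0,0,0,-11,-1]
  ]
}}

```text
time_s: 16.15
position: [0.5264, 0.239, 0.156]
tool_rot: [[-0.117, 0.993, 0.002], [0.993, 0.117, 0.001], [0.0, 0.002, -1.0]]
ft_force: [0.6, 0.3, -1.1]
grip_width: 0.0308
gripper_force: 39.7
```

Request:
{"fn": "move_arm", "kwargs": {
  "plan": [
    [0,0,0,-2,-0.3,0,-1],
    [0,0,0,-5,-0.8,0,-1],
    [0,0,0,-9,-1.4,0,-1],
    [0,0,0,-13,-2,0,-1],
    [0,0,0,-17,-2.6,0,-1]
  ]
}}

```text
time_s: 16.65
position: [0.5198, 0.0656, 0.1539]
tool_rot: [[-0.118, 0.993, 0.0], [0.993, 0.118, 0.0], [-0.0, 0.0, -1.0]]
ft_force: [0.2, -0.7, -0.5]
grip_width: 0.0308
gripper_force: 39.7
```

Request:
{"fn": "move_arm", "kwargs": {
  "plan": [
    [0,0,0,-4,-0.6,0,-1],
    [0,0,0,-8,-1.2,0,-1],
    [0,0,0,-12,-1.8,0,-1],
    [0,0,0,-16,-2.4,0,-1],
    [0,0,0,-20,-3.1,0,-1]
  ]
}}

```text
time_s: 17.15
position: [0.5125, -0.1369, 0.1539]
tool_rot: [[-0.117, 0.993, 0.0], [0.993, 0.117, -0.0], [-0.0, 0.0, -1.0]]
ft_force: [0.4, 0.1, -0.5]
grip_width: 0.0305
gripper_force: 39.7
```

Request:
{"fn": "move_arm", "kwargs": {
  "plan": [
    [0,0,0,-4,-0.6,0,-1],
    [0,0,0,-7,-1,0,-1],
    [0,0,0,-8,-1.1,0,-1],
    [0,0,0,-8,-1.1,0,-1],
    [0,0,0,-8,-1.1,0,-1]
  ]
}}

```text
time_s: 17.65
position: [0.5111, -0.2149, 0.1535]
tool_rot: [[-0.118, 0.993, -0.0], [0.993, 0.118, 0.001], [0.001, -0.0, -1.0]]
ft_force: [0.3, 1.4, -0.9]
grip_width: 0.0305
gripper_force: 39.7
```

Request:
{"fn": "move_arm", "kwargs": {
  "plan": [
    [0,0,0,0,0,0,-1],
    [0,0,0,0,0,0,-1]
  ]
}}

```text
time_s: 17.85
position: [0.5113, -0.2148, 0.1537]
tool_rot: [[-0.119, 0.993, 0.0], [0.993, 0.119, 0.0], [0.0, 0.0, -1.0]]
ft_force: [-1.7, 1.2, -0.9]
grip_width: 0.0304
gripper_force: 39.7
```

```bash
python3 rel.py .5106 -.2155 .0438
```

```text
turn [ 0.  -0.  -0.2] shift [-0.06 -0.08 10.99] pos [ 0.5113 -0.2148  0.1537] w 0.0304 t 17.85
```

Request:
{"fn": "move_arm", "kwargs": {
  "plan": [
    [0,0,0,-0.1,-0.1,2,-1],
    [0,0,0,-0.1,-0.1,5,-1],
    [0,0,0,-0.1,-0.1,8,-1],
    [0,0,0,-0.1,-0.1,9.5,-1],
    [0,0,0,-0.1,-0.1,10,-1]
  ]
}}

```text
time_s: 18.35
position: [0.5097, -0.216, 0.0521]
tool_rot: [[-0.118, 0.993, -0.002], [0.993, 0.118, 0.002], [0.002, -0.002, -1.0]]
ft_force: [0.4, -0.5, -0.1]
grip_width: 0.0306
gripper_force: 39.7
```

Request:
{"fn": "move_arm", "kwargs": {
  "plan": [
    [0,0,0,0,0,0.2,-1],
    [0,0,0,0,0,0.4,-1],
    [0,0,0,0,0,0.6,-1],
    [0,0,0,0,0,0.8,-1],
    [0,0,0,0,0,0.8,-1]
  ]
}}

```text
time_s: 18.85
position: [0.5103, -0.2171, 0.0456]
tool_rot: [[-0.117, 0.993, 0.0], [0.993, 0.117, -0.0], [-0.0, 0.0, -1.0]]
ft_force: [0.5, 0.1, -0.1]
grip_width: 0.0304
gripper_force: 39.7
```

Request:
{"fn": "move_arm", "kwargs": {
  "plan": [
    [0,0,0,0,0,0.1,-1],
    [0,0,0,0,0,0.2,-1],
    [0,0,0,0,0,0.2,-1]
  ]
}}

```text
time_s: 19.15
position: [0.5103, -0.2172, 0.0438]
tool_rot: [[-0.117, 0.993, 0.0], [0.993, 0.117, -0.0], [-0.0, 0.0, -1.0]]
ft_force: [-0.8, 0.5, 2.4]
grip_width: 0.0306
gripper_force: 39.9
```

Request:
{"fn": "move_arm", "kwargs": {
  "plan": [
    [0,0,0,0,0,0,0],
    [0,0,0,0,0,0,1],
    [0,0,0,0,0,0,1],
    [0,0,0,0,0,0,1],
    [0,0,0,0,0,0,1]
  ]
}}

```text
time_s: 19.65
position: [0.5102, -0.2171, 0.0435]
tool_rot: [[-0.117, 0.993, -0.0], [0.993, 0.117, 0.0], [0.0, -0.0, -1.0]]
ft_force: [-0.5, -0.1, -0.3]
grip_width: 0.0855
gripper_force: 0.0
```

Request:
{"fn": "move_arm", "kwargs": {
  "plan": [
    [0,0,0,0,0,-1,1],
    [0,0,0,0,0,-4,1],
    [0,0,0,0,0,-8,1],
    [0,0,0,0,0,-12,1],
    [0,0,0,0,0,-13,1]
  ]
}}

```text
time_s: 20.15
position: [0.5115, -0.2178, 0.1786]
tool_rot: [[-0.117, 0.993, 0.007], [0.993, 0.117, -0.005], [-0.005, 0.006, -1.0]]
ft_force: [0.6, 0.6, -0.4]
grip_width: 0.085
gripper_force: 0.0
```

Request:
{"fn": "move_arm", "kwargs": {
  "plan": [
    [0,0,0,3,0.4,0,1],
    [0,0,0,7.5,1,0,1],
    [0,0,0,12,1.7,0,1],
    [0,0,0,16.5,2.3,0,1],
    [0,0,0,21,2.9,0,1]
  ]
}}

```text
time_s: 20.65
position: [0.514, -0.0034, 0.1736]
tool_rot: [[-0.117, 0.993, -0.0], [0.993, 0.117, 0.0], [0.0, -0.0, -1.0]]
ft_force: [0.6, -0.2, -0.3]
grip_width: 0.0853
gripper_force: 0.0
```

Request:
{"fn": "move_arm", "kwargs": {
  "plan": [
    [0,0,0,4.5,0.6,0,1],
    [0,0,0,9,1.2,0,1],
    [0,0,0,13.5,1.9,0,1],
    [0,0,0,18,2.5,0,1],
    [0,0,0,22,3,0,1]
  ]
}}

```text
time_s: 21.15
position: [0.5179, 0.219, 0.1735]
tool_rot: [[-0.118, 0.993, -0.0], [0.993, 0.118, 0.0], [0.0, -0.0, -1.0]]
ft_force: [-0.1, -0.2, 0.4]
grip_width: 0.0855
gripper_force: 0.0
```

Request:
{"fn": "move_arm", "kwargs": {
  "plan": [
    [0,0,0,4,0.5,0,1],
    [0,0,0,7,1,0,1],
    [0,0,0,8.2,1.2,0,1],
    [0,0,0,8.2,1.2,0,1],
    [0,0,0,8.2,1.2,0,1]
  ]
}}

```text
time_s: 21.65
position: [0.5208, 0.2987, 0.1734]
tool_rot: [[-0.117, 0.993, -0.0], [0.993, 0.117, -0.001], [-0.001, -0.001, -1.0]]
ft_force: [0.2, -0.1, 0.4]
grip_width: 0.0855
gripper_force: 0.0
```

Request:
{"fn": "move_arm", "kwargs": {
  "plan": [
    [0,0,0,0,0,0,1],
    [0,0,0,0,0,0,1]
  ]
}}

```text
time_s: 21.85
position: [0.521, 0.2986, 0.1737]
tool_rot: [[-0.116, 0.993, -0.0], [0.993, 0.116, -0.0], [-0.0, -0.0, -1.0]]
ft_force: [0.5, -0.6, -0.6]
grip_width: 0.0852
gripper_force: 0.0
```

```bash
python3 rel.py .5205 .300 .051; python3 -c "
from fit import *
a=shot('scene');w=shot('wrist','w4.png')
print(fit('squat_bottle',[a],(.503,-.154),bottle_hulls)[:2],fit('dropper_bottle',[a],(.511,-.216),bottle_hulls)[:2])
for k,v in dict(square_bottle=(.514,.360),tall_bottle=(.52,.298)).items():
    try: print(k,fit(k,[w],v,lambda k,v:bottle_hulls(k,v,yaw=.122)))
    except ZeroDivisionError: pass
"
```

```text
turn [-0.   0.  -0.4] shift [ 0.15 -0.03 12.27] pos [0.521  0.2986 0.1737] w 0.0852 t 21.85
(array([ 0.51136078, -0.15640976]), np.float64(0.11492593999240408)) (array([ 0.52237939, -0.2199502 ]), np.float64(0.11916326928803955))
square_bottle (array([0.5127494 , 0.36271321]), np.float64(0.11288631285534145), 1)
```

View pics/w4.png

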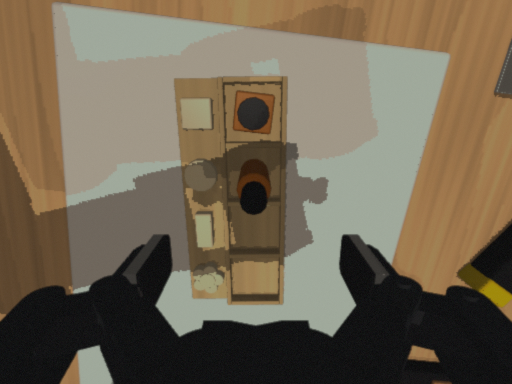

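Tall stands upright at (254,190) in line with the tool. The square bottle at (254,112) is turned by a few degrees.

Request:
{"fn": "move_arm", "kwargs": {
  "plan": [
    [0,0,0,0.1,0,4,1],
    [0,0,0,0.1,0,8,1],
    [0,0,0,0.1,0,11,1],
    [0,0,0,0.1,0,12,1],
    [0,0,0,0.1,0,12.2,1]
  ]
}}

```text
time_s: 22.65
position: [0.5206, 0.3006, 0.0509]
tool_rot: [[-0.117, 0.993, -0.001], [0.993, 0.117, -0.0], [-0.0, -0.001, -1.0]]
ft_force: [0.9, -0.6, 0.9]
grip_width: 0.0856
gripper_force: 0.0
```

Request:
{"fn": "move_arm", "kwargs": {
  "plan": [
    [0,0,0,0,0,0,1],
    [0,0,0,0,0,0,1],
    [0,0,0,0,0,0,-1],
    [0,0,0,0,0,0,-1],
    [0,0,0,0,0,0,-1]
  ]
}}

```text
time_s: 23.15
position: [0.5208, 0.3008, 0.052]
tool_rot: [[-0.117, 0.993, 0.001], [0.993, 0.117, 0.0], [0.0, 0.001, -1.0]]
ft_force: [0.6, -0.9, -0.7]
grip_width: 0.0438
gripper_force: 0.0
```

Request:
{"fn": "move_arm", "kwargs": {
  "plan": [
    [0,0,0,0,0,0,-1],
    [0,0,0,0,0,0,-1],
    [0,0,0,0,0,0,-1],
    [0,0,0,0,0,0,-1],
    [0,0,0,0,0,0,-1]
  ]
}}

```text
time_s: 23.65
position: [0.5208, 0.3008, 0.0518]
tool_rot: [[-0.117, 0.993, 0.0], [0.993, 0.117, 0.0], [0.0, 0.001, -1.0]]
ft_force: [-1.1, -0.4, 4.4]
grip_width: 0.029
gripper_force: 39.4
```

Request:
{"fn": "move_arm", "kwargs": {
  "plan": [
    [0,0,0,0,0,-1,-1],
    [0,0,0,0,0,-4,-1],
    [0,0,0,0,0,-8,-1],
    [0,0,0,0,0,-11,-1],
    [0,0,0,0,0,-12,-1]
  ]
}}

```text
time_s: 24.15
position: [0.5215, 0.3011, 0.175]
tool_rot: [[-0.117, 0.993, 0.005], [0.993, 0.117, 0.002], [0.001, 0.005, -1.0]]
ft_force: [-0.2, 0.2, -0.9]
grip_width: 0.0288
gripper_force: 39.7
```

Request:
{"fn": "move_arm", "kwargs": {
  "plan": [
    [0,0,0,-2,-0.2,0,-1],
    [0,0,0,-5,-0.6,0,-1],
    [0,0,0,-9,-1.1,0,-1],
    [0,0,0,-13,-1.6,0,-1],
    [0,0,0,-17,-2.1,0,-1]
  ]
}}

```text
time_s: 24.65
position: [0.5189, 0.128, 0.1705]
tool_rot: [[-0.118, 0.993, -0.002], [0.993, 0.118, -0.0], [0.0, -0.002, -1.0]]
ft_force: [0.9, 0.5, -1.2]
grip_width: 0.0284
gripper_force: 39.7
```

Request:
{"fn": "move_arm", "kwargs": {
  "plan": [
    [0,0,0,-4,-0.5,0,-1],
    [0,0,0,-8,-1,0,-1],
    [0,0,0,-12,-1.5,0,-1],
    [0,0,0,-16,-2,0,-1],
    [0,0,0,-20,-2.4,0,-1]
  ]
}}

```text
time_s: 25.15
position: [0.5185, -0.0735, 0.1706]
tool_rot: [[-0.117, 0.993, -0.002], [0.993, 0.117, 0.001], [0.001, -0.002, -1.0]]
ft_force: [0.9, 0.3, -0.9]
grip_width: 0.0287
gripper_force: 39.7
```

Request:
{"fn": "move_arm", "kwargs": {
  "plan": [
    [0,0,0,-4,-0.5,0,-1],
    [0,0,0,-8,-1,0,-1],
    [0,0,0,-12,-1.5,0,-1],
    [0,0,0,-16,-2,0,-1],
    [0,0,0,-19,-2.4,0,-1]
  ]
}}

```text
time_s: 25.65
position: [0.517, -0.2656, 0.1702]
tool_rot: [[-0.116, 0.993, -0.002], [0.993, 0.116, 0.001], [0.001, -0.002, -1.0]]
ft_force: [0.9, -0.1, -0.7]
grip_width: 0.0287
gripper_force: 39.7
```

Request:
{"fn": "move_arm", "kwargs": {
  "plan": [
    [0,0,0,-1.3,-0.1,0,-1],
    [0,0,0,-1.4,-0.1,0,-1],
    [0,0,0,-1.4,-0.1,0,-1],
    [0,0,0,-1.4,-0.1,0,-1]
  ]
}}

```text
time_s: 26.05
position: [0.5185, -0.276, 0.1714]
tool_rot: [[-0.119, 0.993, -0.0], [0.993, 0.119, 0.001], [0.001, -0.0, -1.0]]
ft_force: [0.0, 0.2, -0.2]
grip_width: 0.0287
gripper_force: 39.7
```

```bash
python3 rel.py .5182 -.2771 .0518
```

```text
turn [-0.  -0.  -0.2] shift [-0.12 -0.04 11.96] pos [ 0.5185 -0.276   0.1714] w 0.0287 t 26.05
```

Request:
{"fn": "move_arm", "kwargs": {
  "plan": [
    [0,0,0,-0.1,0,3,-1],
    [0,0,0,-0.1,0,6,-1],
    [0,0,0,-0.1,0,9,-1],
    [0,0,0,-0.1,0,10.5,-1],
    [0,0,0,-0.1,0,11,-1]
  ]
}}

```text
time_s: 26.55
position: [0.5181, -0.2768, 0.06]
tool_rot: [[-0.119, 0.993, -0.002], [0.993, 0.119, 0.002], [0.002, -0.002, -1.0]]
ft_force: [-0.6, 0.2, -1.2]
grip_width: 0.0289
gripper_force: 39.7
```

Request:
{"fn": "move_arm", "kwargs": {
  "plan": [
    [0,0,0,0,0,0.2,-1],
    [0,0,0,0,0,0.4,-1],
    [0,0,0,0,0,0.6,-1],
    [0,0,0,0,0,0.8,-1],
    [0,0,0,0,0,0.8,-1]
  ]
}}

```text
time_s: 27.05
position: [0.5185, -0.2785, 0.0536]
tool_rot: [[-0.117, 0.993, 0.0], [0.993, 0.117, -0.0], [-0.0, 0.0, -1.0]]
ft_force: [-0.5, 0.7, -2.1]
grip_width: 0.0287
gripper_force: 39.7
```

Request:
{"fn": "move_arm", "kwargs": {
  "plan": [
    [0,0,0,0,0,0.1,-1],
    [0,0,0,0,0,0.2,-1],
    [0,0,0,0,0,0.2,-1]
  ]
}}

```text
time_s: 27.35
position: [0.5186, -0.2787, 0.0518]
tool_rot: [[-0.117, 0.993, 0.0], [0.993, 0.117, -0.0], [-0.0, 0.0, -1.0]]
ft_force: [-0.5, 0.5, 2.3]
grip_width: 0.029
gripper_force: 40.0
```

Request:
{"fn": "move_arm", "kwargs": {
  "plan": [
    [0,0,0,0,0,0,0],
    [0,0,0,0,0,0,1],
    [0,0,0,0,0,0,1],
    [0,0,0,0,0,0,1],
    [0,0,0,0,0,0,1]
  ]
}}

```text
time_s: 27.85
position: [0.5185, -0.2785, 0.0515]
tool_rot: [[-0.117, 0.993, -0.0], [0.993, 0.117, 0.0], [0.0, -0.0, -1.0]]
ft_force: [0.8, 0.6, 0.3]
grip_width: 0.0853
gripper_force: 0.0
```

Request:
{"fn": "move_arm", "kwargs": {
  "plan": [
    [0,0,0,0,0,-1,1],
    [0,0,0,0,0,-4,1],
    [0,0,0,0,0,-8,1],
    [0,0,0,0,0,-12,1],
    [0,0,0,0,0,-13,1]
  ]
}}

```text
time_s: 28.35
position: [0.5197, -0.2794, 0.1869]
tool_rot: [[-0.117, 0.993, 0.007], [0.993, 0.117, -0.005], [-0.006, 0.006, -1.0]]
ft_force: [1.2, -1.5, 0.1]
grip_width: 0.0851
gripper_force: 0.0
```

Request:
{"fn": "move_arm", "kwargs": {
  "plan": [
    [0,0,0,3,0.4,0,1],
    [0,0,0,7.5,0.9,0,1],
    [0,0,0,12,1.4,0,1],
    [0,0,0,16.5,1.9,0,1],
    [0,0,0,21,2.4,0,1]
  ]
}}

```text
time_s: 28.85
position: [0.5172, -0.0654, 0.1816]
tool_rot: [[-0.117, 0.993, -0.0], [0.993, 0.117, 0.0], [0.0, -0.0, -1.0]]
ft_force: [1.2, -0.2, -0.4]
grip_width: 0.0853
gripper_force: 0.0
```

Request:
{"fn": "move_arm", "kwargs": {
  "plan": [
    [0,0,0,4.5,0.5,0,1],
    [0,0,0,9,1,0,1],
    [0,0,0,13.5,1.5,0,1],
    [0,0,0,18,2,0,1],
    [0,0,0,22.5,2.4,0,1]
  ]
}}

```text
time_s: 29.35
position: [0.5148, 0.1609, 0.1816]
tool_rot: [[-0.117, 0.993, -0.0], [0.993, 0.117, -0.0], [-0.0, -0.0, -1.0]]
ft_force: [0.3, 0.2, 0.6]
grip_width: 0.0856
gripper_force: 0.0
```

Request:
{"fn": "move_arm", "kwargs": {
  "plan": [
    [0,0,0,4.5,0.5,0,1],
    [0,0,0,9,1,0,1],
    [0,0,0,13.5,1.5,0,1],
    [0,0,0,17.5,2,0,1],
    [0,0,0,20.2,2.1,0,1]
  ]
}}

```text
time_s: 29.85
position: [0.5117, 0.3647, 0.1812]
tool_rot: [[-0.119, 0.993, -0.0], [0.993, 0.119, 0.0], [0.0, -0.0, -1.0]]
ft_force: [-0.7, -0.8, 0.6]
grip_width: 0.0855
gripper_force: 0.0
```

Request:
{"fn": "move_arm", "kwargs": {
  "plan": [
    [0,0,0,0,0,0,1],
    [0,0,0,0,0,0,1],
    [0,0,0,0,0,0,1]
  ]
}}

```text
time_s: 30.15
position: [0.5125, 0.3612, 0.1815]
tool_rot: [[-0.116, 0.993, -0.0], [0.993, 0.116, -0.0], [-0.0, -0.0, -1.0]]
ft_force: [0.1, -0.2, -0.2]
grip_width: 0.0853
gripper_force: 0.0
```

```bash
python3 rel.py .513 .362 .041; python3 -c "
from fit import *
w=shot('wrist','w5.png')
k='square_bottle'
o=env.outline_of(k,w);print([(q['conf'],q['bbox']) for q in o])
for y in np.radians([-15,-10,-5,0,5,10,15,20]):
    try: r=fit(k,[w],(.513,.362),lambda k,v:bottle_hulls(k,v,yaw=y));print(round(np.degrees(y)),np.round(r[0],4),round(r[1],3))
    except ZeroDivisionError: pass
"
```

```text
turn [-0.   0.  -0.3] shift [ 0.08  0.06 14.05] pos [0.5125 0.3612 0.1815] w 0.0853 t 30.15
[(0.9, [256.1, 180.2, 36.6, 54.5]), (0.57, [204.5, 172.2, 25.4, 29.5])]
-15 [0.513  0.3645] 0.143
-10 [0.513  0.3645] 0.112
-5 [0.5132 0.3645] 0.083
0 [0.5132 0.3644] 0.076
5 [0.513  0.3644] 0.087
10 [0.5131 0.3645] 0.105
15 [0.5135 0.3646] 0.132
20 [0.5142 0.3646] 0.157
```

View pics/w5.png

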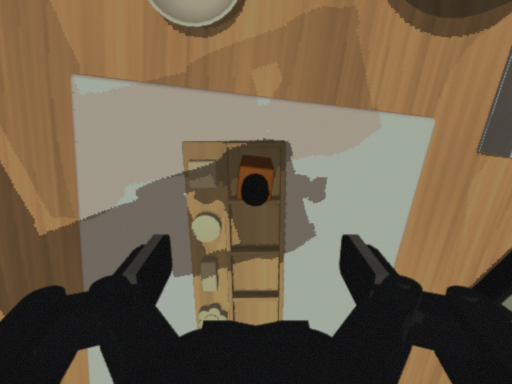

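The square bottle at (255,185) is turned about 8° from the tool, so I'll turn the tool to match.

Request:
{"fn": "move_arm", "kwargs": {
  "plan": [
    [0,0,4,0.1,0.1,4,1],
    [0,0,8,0.1,0.1,8,1],
    [0,0,8,0.1,0.1,12,1],
    [0,0,8,0.1,0.1,13.8,1],
    [0,0,8,0.1,0.1,14,1]
  ]
}}

```text
time_s: 31.15
position: [0.5121, 0.3627, 0.0389]
tool_rot: [[0.022, 1.0, -0.005], [1.0, -0.022, -0.002], [-0.002, -0.005, -1.0]]
ft_force: [-0.1, 0.5, 0.6]
grip_width: 0.0856
gripper_force: 0.0
```

Request:
{"fn": "move_arm", "kwargs": {
  "plan": [
    [0,0,0,0,0,0,1],
    [0,0,0,0,0,0,1],
    [0,0,0,0,0,0,-1],
    [0,0,0,0,0,0,-1],
    [0,0,0,0,0,0,-1]
  ]
}}

```text
time_s: 31.65
position: [0.5135, 0.3634, 0.0421]
tool_rot: [[0.022, 1.0, 0.001], [1.0, -0.022, 0.0], [0.0, 0.001, -1.0]]
ft_force: [0.6, -0.2, 0.7]
grip_width: 0.0436
gripper_force: 0.0
```

Request:
{"fn": "move_arm", "kwargs": {
  "plan": [
    [0,0,0,0,0,0,-1],
    [0,0,0,0,0,0,-1],
    [0,0,0,0,0,0,-1],
    [0,0,0,0,0,0,-1],
    [0,0,0,0,0,0,-1]
  ]
}}

```text
time_s: 32.15
position: [0.5135, 0.3634, 0.0419]
tool_rot: [[0.022, 1.0, 0.001], [1.0, -0.022, 0.0], [0.0, 0.001, -1.0]]
ft_force: [-1.7, 0.4, 5.6]
grip_width: 0.0317
gripper_force: 40.7
```

Request:
{"fn": "move_arm", "kwargs": {
  "plan": [
    [0,0,0,0,0,-1,-1],
    [0,0,-2,0,0,-4,-1],
    [0,0,-4,0,0,-8,-1],
    [0,0,-6,0,0,-12,-1],
    [0,0,-8,0,0,-13.5,-1]
  ]
}}

```text
time_s: 32.65
position: [0.5142, 0.3637, 0.1811]
tool_rot: [[-0.119, 0.993, 0.005], [0.993, 0.119, 0.002], [0.002, 0.006, -1.0]]
ft_force: [0.1, -0.3, -1.9]
grip_width: 0.0316
gripper_force: 40.1
```

Request:
{"fn": "move_arm", "kwargs": {
  "plan": [
    [0,0,0,-2,-0.2,0,-1],
    [0,0,0,-5,-0.5,0,-1],
    [0,0,0,-9,-0.9,0,-1],
    [0,0,0,-13,-1.3,0,-1],
    [0,0,0,-17,-1.7,0,-1]
  ]
}}

```text
time_s: 33.15
position: [0.5159, 0.191, 0.1767]
tool_rot: [[-0.118, 0.993, -0.0], [0.993, 0.118, -0.0], [-0.0, -0.0, -1.0]]
ft_force: [0.6, 0.7, -0.5]
grip_width: 0.0314
gripper_force: 40.1
```

Request:
{"fn": "move_arm", "kwargs": {
  "plan": [
    [0,0,0,-4,-0.4,0,-1],
    [0,0,0,-8,-0.8,0,-1],
    [0,0,0,-12,-1.2,0,-1],
    [0,0,0,-16,-1.6,0,-1],
    [0,0,0,-20,-2,0,-1]
  ]
}}

```text
time_s: 33.65
position: [0.5195, -0.0101, 0.1768]
tool_rot: [[-0.117, 0.993, -0.0], [0.993, 0.117, 0.0], [0.0, -0.0, -1.0]]
ft_force: [0.5, -0.1, -1.3]
grip_width: 0.0315
gripper_force: 40.1
```

Request:
{"fn": "move_arm", "kwargs": {
  "plan": [
    [0,0,0,-4,-0.4,0,-1],
    [0,0,0,-8,-0.8,0,-1],
    [0,0,0,-12,-1.2,0,-1],
    [0,0,0,-16,-1.6,0,-1],
    [0,0,0,-20,-2,0,-1]
  ]
}}

```text
time_s: 34.15
position: [0.523, -0.211, 0.1767]
tool_rot: [[-0.117, 0.993, -0.0], [0.993, 0.117, 0.0], [0.0, -0.0, -1.0]]
ft_force: [0.4, -0.4, -1.8]
grip_width: 0.0313
gripper_force: 40.1
```

Request:
{"fn": "move_arm", "kwargs": {
  "plan": [
    [0,0,0,-4,-0.4,0,-1],
    [0,0,0,-8,-0.8,0,-1],
    [0,0,0,-11,-1.1,0,-1],
    [0,0,0,-12.5,-1.3,0,-1],
    [0,0,0,-12.8,-1.3,0,-1]
  ]
}}

```text
time_s: 34.65
position: [0.5252, -0.3391, 0.1762]
tool_rot: [[-0.116, 0.993, -0.001], [0.993, 0.116, 0.0], [0.0, -0.0, -1.0]]
ft_force: [-0.3, 1.1, -1.2]
grip_width: 0.0313
gripper_force: 40.1
```

Request:
{"fn": "move_arm", "kwargs": {
  "plan": [
    [0,0,0,0,0,0,-1],
    [0,0,0,0,0,0,-1],
    [0,0,0,0,0,0,-1]
  ]
}}

```text
time_s: 34.95
position: [0.5258, -0.3368, 0.1768]
tool_rot: [[-0.119, 0.993, 0.0], [0.993, 0.119, 0.0], [0.0, 0.0, -1.0]]
ft_force: [-0.4, -0.0, -0.3]
grip_width: 0.0311
gripper_force: 40.1
```

```bash
python3 rel.py .5257 -.3386 .0419
```

```text
turn [ 0.  -0.  -0.2] shift [-0.18 -0.03 13.49] pos [ 0.5258 -0.3368  0.1768] w 0.0311 t 34.95
```

Request:
{"fn": "move_arm", "kwargs": {
  "plan": [
    [0,0,0,-0.1,0,4,-1],
    [0,0,0,-0.1,0,7.5,-1],
    [0,0,0,-0.1,0,10.5,-1],
    [0,0,0,-0.1,0,12,-1],
    [0,0,0,-0.1,0,12.5,-1]
  ]
}}

```text
time_s: 35.45
position: [0.5253, -0.3378, 0.0499]
tool_rot: [[-0.118, 0.993, -0.002], [0.993, 0.118, 0.002], [0.002, -0.002, -1.0]]
ft_force: [0.6, 0.1, -0.4]
grip_width: 0.0315
gripper_force: 40.1
```

Request:
{"fn": "move_arm", "kwargs": {
  "plan": [
    [0,0,0,0,0,0.2,-1],
    [0,0,0,0,0,0.4,-1],
    [0,0,0,0,0,0.6,-1],
    [0,0,0,0,0,0.8,-1],
    [0,0,0,0,0,0.8,-1]
  ]
}}

```text
time_s: 35.95
position: [0.5257, -0.3391, 0.0436]
tool_rot: [[-0.117, 0.993, 0.0], [0.993, 0.117, -0.0], [-0.0, 0.0, -1.0]]
ft_force: [0.5, 0.2, -1.2]
grip_width: 0.0315
gripper_force: 40.1
```

Request:
{"fn": "move_arm", "kwargs": {
  "plan": [
    [0,0,0,0,0,0.1,-1],
    [0,0,0,0,0,0.2,-1],
    [0,0,0,0,0,0.2,-1]
  ]
}}

```text
time_s: 36.25
position: [0.5257, -0.3392, 0.042]
tool_rot: [[-0.117, 0.993, 0.0], [0.993, 0.117, -0.0], [-0.0, 0.0, -1.0]]
ft_force: [-1.2, 0.6, 2.6]
grip_width: 0.0314
gripper_force: 40.5
```

Contact made. I release, rise, and back off toward the middle for a look.

Request:
{"fn": "move_arm", "kwargs": {
  "plan": [
    [0,0,0,0,0,0,0],
    [0,0,0,0,0,0,1],
    [0,0,0,0,0,0,1],
    [0,0,0,0,0,0,1],
    [0,0,0,0,0,0,1]
  ]
}}

```text
time_s: 36.75
position: [0.5257, -0.3391, 0.0415]
tool_rot: [[-0.117, 0.993, 0.0], [0.993, 0.117, 0.0], [0.0, 0.0, -1.0]]
ft_force: [0.8, -0.3, -0.2]
grip_width: 0.0852
gripper_force: 0.0
```

Request:
{"fn": "move_arm", "kwargs": {
  "plan": [
    [0,0,0,0,0,-1,1],
    [0,0,0,0,0,-4,1],
    [0,0,0,0,0,-8,1],
    [0,0,0,0,0,-12,1],
    [0,0,0,0,0,-16,1]
  ]
}}

```text
time_s: 37.25
position: [0.5255, -0.3389, 0.2041]
tool_rot: [[-0.117, 0.993, 0.001], [0.993, 0.117, -0.001], [-0.001, 0.0, -1.0]]
ft_force: [-0.2, -1.5, 0.8]
grip_width: 0.0854
gripper_force: 0.0
```

Request:
{"fn": "move_arm", "kwargs": {
  "plan": [
    [0,0,0,2,0,-4,1],
    [0,0,0,5,0,-8,1],
    [0,0,0,8,0,-10,1],
    [0,0,0,8,0,-10,1],
    [0,0,0,8,0,-10,1]
  ]
}}

```text
time_s: 37.75
position: [0.5162, -0.2594, 0.3021]
tool_rot: [[-0.118, 0.993, 0.001], [0.993, 0.118, -0.001], [-0.001, 0.001, -1.0]]
ft_force: [-0.1, -0.4, 0.0]
grip_width: 0.0853
gripper_force: 0.0
```

Request:
{"fn": "move_arm", "kwargs": {
  "plan": [
    [0,0,0,0,0,0,1],
    [0,0,0,0,0,0,1],
    [0,0,0,0,0,0,1]
  ]
}}

```text
time_s: 38.05
position: [0.5162, -0.2603, 0.3005]
tool_rot: [[-0.116, 0.993, -0.001], [0.993, 0.116, 0.001], [0.001, -0.001, -1.0]]
ft_force: [0.6, 0.5, -0.0]
grip_width: 0.0857
gripper_force: 0.0
```

```bash
python3 -c "
from fit import *
w=shot('wrist','w6.png');shot('scene','s6.png')
c,s=np.cos(.122),np.sin(.122)
for k,v in dict(squat_bottle=(.503,-.154),dropper_bottle=(.5106,-.2155),tall_bottle=(.5182,-.277),square_bottle=(.5257,-.3386)).items():
    try: r=fit(k,[w],v,lambda k,v:bottle_hulls(k,v,yaw=.122));d=r[0]-[.5144,-.2462];print(k,'rack xy',np.round([c*d[0]+s*d[1],-s*d[0]+c*d[1]],4),round(r[1],2))
    except ZeroDivisionError: print(k,'no')
o=env.observe();print(o['time_s'],o['gripper_force'],o['ft_force'])
"
```

```text
squat_bottle no
dropper_bottle rack xy [0.0015 0.0265] 0.24
tall_bottle rack xy [ 0.001  -0.0322] 0.08
square_bottle rack xy [ 0.0008 -0.0924] 0.13
38.35 0.0 [ 0.23676608  0.14376384 -0.30267546]
```

View pics/w6.png

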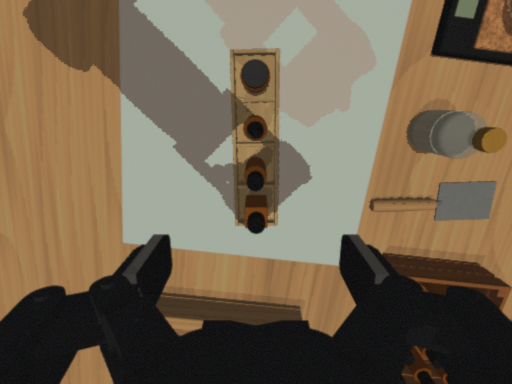

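View pics/s6.png

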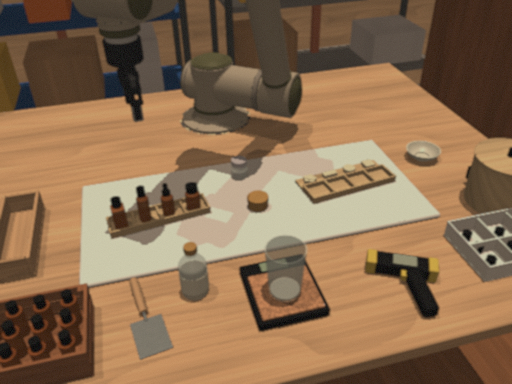

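All four bottles stand upright and centred in the guest rack: squat (255,75), dropper (255,128), tall (255,175) and square (256,213) in the wrist view. The scene view shows the same order, so I hand in.

```bash
python3 -c "
from rig import env
print(env.close_job())"
```

```text
the job is handed in; nothing more can be done
None
```

I moved all four bottles into the guest rack in reverse order (from the left: squat, dropper, tall, square). They stand upright and released, and the job is handed in at about 38 s with no verdict returned.

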